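# Press a sampler insert home with a trigger bar clamp and release it

### The arm

A 6-joint arm with a two-finger parallel gripper is mounted at the origin on the work surface. World frame = base frame: x ahead of the robot, y to its left, z up, the work surface at z = 0. Lengths are in m, angles in rad, forces in N, time in s.
With the tool pointing down it reaches from about 0.425 to 0.95 m from the base axis. Payload 3.5 kg.
Tool frame: the origin (TCP) lies on the centre line of the jaws, within the pads' length; the fingertips stand 22 mm ahead of it and the grasp point (between the pads) lies 3 mm ahead of it; y points along the fingers, z is the direction in which the jaws open and shut, and the axes are right-handed (so a half turn about y gives the same grasp; the last joint's range is limited). The gripper opens to 85 mm and grips with 20 to 120 N. Pads are 22 mm wide; open, the fingers measure 114 mm over their backs; the gripper's body (76 mm by 85 mm) begins 54 mm behind the grasp point. The pads swing forward as they close: fully open they stand 13 mm farther back than shut.
Start: joints at [-1.436, 0.286, 1.577, -0, 1.279, -0.15], TCP at [0.19, -0.648, 0.253] pointing down, gripper open.
Joint ranges: [-2.77, 2.77], [-0.9, 2.22], [0.21, 2.48], [-1.53, 4.67], [0.24, 2.81], [-2.84, 2.84]. Speed limits (rad/s): [2.79, 2.79, 3.14, 3.14, 3.14, 3.14].

### API

Orientations are given as a unit quaternion [x, y, z, w].
In Python, from bench import arm gives the robot as it stands.
- The arm moves only by the tool move_arm, never from a script. Its argument "plan" is a list that holds one entry, the list of rows, each a list of 6 numbers: the shift along the tool's x, y, z in cm, then the turn, a rotation vector about the tool's x, y, z in rad. A call has 1 to 10 rows; each row is the pose to reach, as a shift and turn from the pose measured when the call began, along the tool's axes at that moment; what a row does not reach only later rows make up. A row lasts 1/8 s, in which the tool goes at most 62.5 mm and 10.7 degrees, less where a joint would pass 70% of its speed; a pose out of reach is approached as far as the arm can. A call with a gripper value outside its range is refused whole. "grip" is the opening, from 0 (shut) to 1 (fully open), set as the call begins (left out, the last holds). The fingers move at their own pace and stop on an object; "squeeze" is the grip in N (left out, the last holds). Time passes only in rows, so rows that repeat a pose let the fingers close. It gives the time, the measured TCP pose, the force and the opening at its end, in the units of the state.
- arm.sense(): the state, without advancing time (a new reading comes with each control period).
- arm.get_image(name): name is "scene" or "side" or "wrist"; returns a dict with "pixels" (420x560x3 uint8, red, green, blue), "camera_matrix" (3x3 intrinsics, pixels), "R" (3x3) and "t" (3): a world point X has camera coordinates R X + t. Camera axes: x right, y down, z forward; pixel columns grow to the right and rows downward; lengths in m; the calibration is good to about 2 mm. A picture is of the moment at which its call begins. There is no depth.
- arm.job_done(): hands the job in, once; it reports no verdict.
The state is a dict: "time_s": time; "joint_pos": joint angles; "qvel": joint speeds; "tau": joint torques, N m; "ee_pos": TCP position; "ee_rot": TCP orientation; "wrist_force": force on the tool from outside, world axes, zero at the start; "moment": the same for the moment, N m; "opening": finger opening in m.
Only numpy, scipy, OpenCV 4.12 (cv2) and the standard library are available. Lean on these libraries where they do the work, as an engineer would, in place of code of your own. Each camera call takes 0.05 s, during which the arm holds its last target. There are 200 camera calls.

### The job

Pump the trigger of the bar clamp until the jaw has pushed the insert with the sample plates fully home in its frame and gives it a firm squeeze of about 15 newtons, kept for a moment; never squeeze harder than 25. Then push back the jaw's release lever and slide the jaw all the way back to its rear stop, leaving the insert home. Move the jaw forward only with the trigger, do not touch the insert or its plates yourself, and leave the other things where they are.

Things in the scene. Friction and masses are not known exactly. Their poses are not given: they have to be found in the camera images.
- press: Bar-clamp press: plywood board 390 x 125 x 15 mm fixed to the table; along its x stand the trigger housing (two dark cheeks, 110 mm high), a toothed bar with the sliding jaw, and an open white frame (uprights 100 mm high at y = +-48, x = 100 to 130). Board spans x = -220 to +170 mm of the origin, on its underside. x is the way the jaw advances (to the robot's left, yaw 1.57 +-0.3), z up.
- trigger (a joint): Trigger angle, rad: 0 at rest (handle 0.4 rad above level), 0.6 down on its stop; springs back up. 1 rad drives the pawl 40 mm: its first 5 to 12 mm only pick up a tooth, the rest advances the jaw, 8 to 18 mm a full stroke. Between strokes let it come up below 0.03; the jaw then holds on the last tooth passed (one every 8 mm), so it may fall back up to 8 mm.
- trigger_tip (a point): Where to press the trigger: top face of its flat dark handle bar (85 x 26 x 9 mm), 80 mm from the hinge. Moves with it: at rest 130 mm above the table at press x = -187 mm, fully down 83 mm at x = -194. Press straight down with closed fingers. Takes 4 to 6 N with the jaw free, 7 to 10 while the insert slides; once home the force climbs steeply.
- jaw: Sliding jaw: dark steel block 50 x 42 mm, 32 to 72 mm above the table, on the toothed bar. Origin at table height under its middle; axes as the press. It slides forward over the teeth, but the hooked nose of its release lever stops it going back. About 3 N of friction.
- jaw_home (a point): Fixed point on the press: where jaw_mark lies when the jaw is fully back against its rear stop.
- jaw_mark (a point): Top middle of the jaw block, 72 mm above the table. The press x of this point minus that of jaw_home is the jaw's travel: 0 fully back, about 52 mm when the pad just touches a seated insert, 78 mm at most.
- pad: Black rubber pad on the jaw's +x side, 10 x 36 x 22 mm, sprung (8 N per mm, 10 mm of give); face 42 mm ahead of the jaw's middle when free. With the insert home, each extra newton on the trigger handle adds about 2 N here: 12 to 13 N on the handle, before its stop, is a squeeze of some 15 N; 17 N is too much. If the handle meets its stop first, let it up and stroke again.
- release (a joint): Angle of the release lever, rad: 0 at rest (upright), 0.28 pushed fully back. It frees the jaw above about 0.17. It rocks by up to that much as the jaw clicks forward over the teeth.
- release_top (a point): Top edge, middle, of the release lever's upright steel thumb plate over the jaw's middle: 34 mm wide (along y), 6 thick, 94 to 120 mm above the table. Pushed at the plate towards press -x it swings back 28 mm under 1 N (up to 10 N if the jaw is under squeeze); pushing on slides the jaw back with 3 to 5 N till it stops dead at its rear stop. Let go, it springs upright.
- insert: White plastic carrier 85 x 76 x 22 mm, 30 to 52 mm above the table, with three upright amber sample plates (tops 80 mm above the table). Stands part-way out of the frame towards the jaw; runs only along x with about 5 N of friction and stays where left. Origin at table height under its jaw-side face; axes as the press.
- insert_face (a point): Middle of the insert's jaw-side face, 41 mm above the table.
- home_mark (a point): Fixed point on the press: where insert_face lies when the insert is fully home against the frame's stop (it starts 12 to 28 mm out, on the -x side).
- screwdriver: screwdriver lying beside the board on the robot's side, about 200 mm long; origin at the middle of its underside. Not part of the job.
- jar: small clear jar with a white cap, 44 mm across, 60 mm tall, standing behind the board; origin under its centre. Not part of the job.
- pliers: pliers lying flat behind the board, about 130 mm long, 14 mm thick; origin under the pivot. Not part of the job.
- dish: small clear dish, 68 mm across, 16 mm high, on the robot's side of the board; origin under its centre. Not part of the job.
- spray: white spray bottle, 68 mm across, 190 mm tall, standing off the left end of the board; origin under its centre. Not part of the job.
- tube_rack: blue and white grid rack, 85 x 125 x 43 mm, at the far side of the table; origin under its centre. Not part of the job.
- swab_box: open cardboard tray of wooden swabs, 100 x 160 x 40 mm, off the right end of the board; origin under its centre. Not part of the job.

How it is judged:
By the outcome, as a careful person would: the job done as asked, in the order asked, and still so for the second after the job is handed in, with the robot touching nothing.
It also fails if it takes over 54 s, if anything falls off the work surface, if the arm or the gripper's body presses on something with over 40 N, if the wrist force passes 120 N, or if a joint passes its speed limit or range.

## Working session

There is one attempt and no reset: what is moved stays moved. The work goes in short steps, Python scripts to look and compute and a tool call to move; the robot and the scene stay as the last step left them, time stands still between calls to the robot, and variables do not carry over. Pictures are saved under pics/ and viewed, about 8 in all and at most 12, crops included, and the job is handed in when it is done.

Besides the shell and the picture viewer there is one more tool, called after "Request:" as a command line: name --argument value ..., lists and objects as JSON in quotes. move_arm: Moves the arm, as the interface text tells. Its arguments: {"type":"object","properties":{"plan":{"type":"array","items":{"type":"array","items":{"type":"array","items":{"type":"number"}}}},"grip":{"type":"number"},"squeeze":{"type":"number"}},"required":["plan"]}

```bash
mkdir -p pics; ls; cat > h.py <<'E'
import numpy as np, cv2
from bench import arm
def snap(n,f):
    d=arm.get_image(n); cv2.imwrite(f'pics/{f}.png',cv2.cvtColor(d['pixels'],cv2.COLOR_RGB2BGR)); np.savez(f'pics/{f}.npz',**d); return d
def load(f): return dict(np.load(f'pics/{f}.npz'))
def cast(d,u,v,z):
    R,t,K=np.array(d['R']),np.array(d['t']),np.array(d['camera_matrix'])
    c=-R.T@t; r=R.T@np.linalg.solve(K,[u,v,1.]); return c+r*(z-c[2])/r[2]
def proj(d,X):
    q=np.array(d['camera_matrix'])@(np.array(d['R'])@np.asarray(X,float)+np.array(d['t'])); return q[:2]/q[2]
E
python3 - <<'E'
from h import *
a=snap('scene','s0');b=snap('side','d0')
s=arm.sense();print(s['ee_pos'],s['ee_rot'],s['wrist_force'],s['time_s'],s['opening'])
for d in(a,b):
    R,t=np.array(d['R']),np.array(d['t']);print(-R.T@t,R[2])
E
```

```text
pics
[ 0.18961107 -0.64723686  0.25204225] [-0.10033592  0.70072881 -0.69917207  0.1003507 ] [-1.04095603 -0.20602427 -0.05037606] 0.1 0.08555867620930636
[1.1107024  0.33762764 1.02612376] [-0.46187418 -0.28387956 -0.84028842]
[0.23466471 0.66364833 0.8679378 ] [ 0.32955371 -0.61751601 -0.71419068]
```

View pics/s0.png

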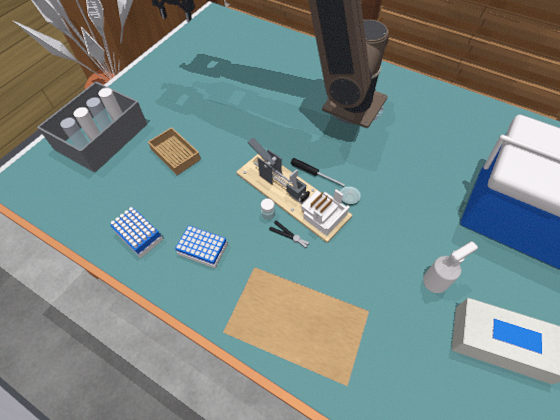

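View pics/d0.png

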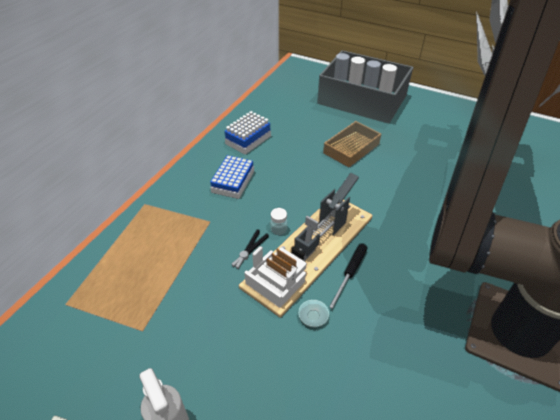

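The scene view has the press at about (237–352, 138–238). The side view has it at (240–373, 172–312). The trigger handle is at about (262,150) and (343,190) respectively.

```bash
python3 - <<'E'
from h import *
a=cv2.imread('pics/s0.png')[130:245,228:363];b=cv2.imread('pics/d0.png')[168:316,236:380]
cv2.imwrite('pics/z1.png',cv2.resize(a,None,fx=5,fy=5,interpolation=cv2.INTER_CUBIC))
cv2.imwrite('pics/z2.png',cv2.resize(b,None,fx=4,fy=4,interpolation=cv2.INTER_CUBIC))
E
```

```text
(no output)
```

View pics/z1.png

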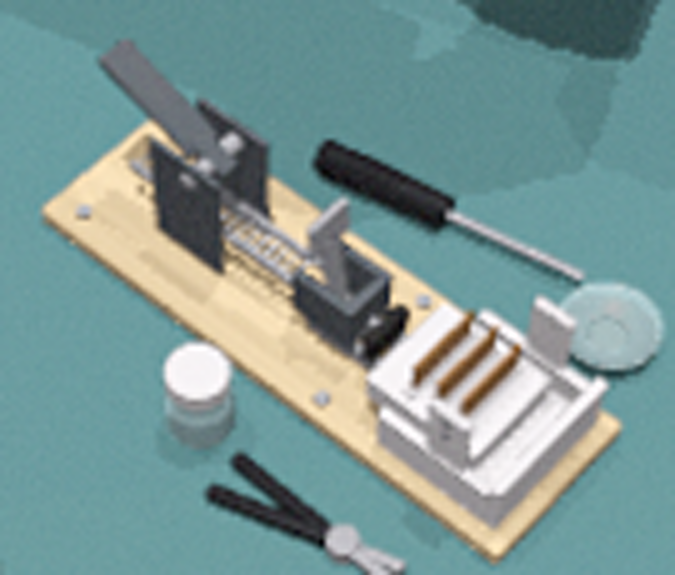

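View pics/z2.png

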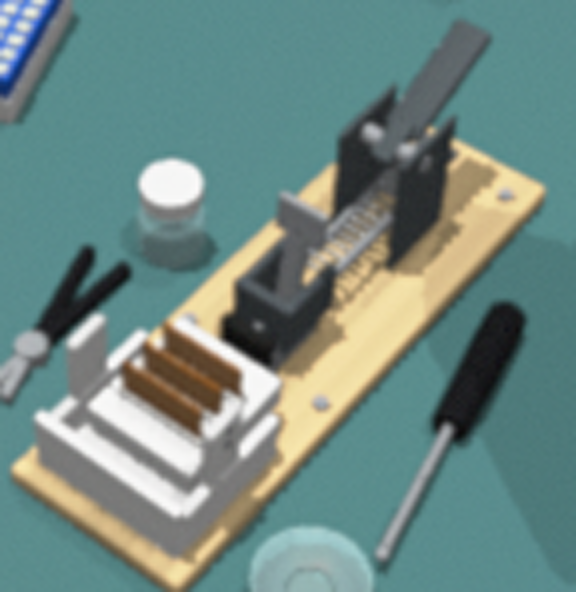

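Both crops are clear. In z1 the board's top corners are (45,212), (150,125), (620,427) and (497,553). In z2 they are (430,128), (545,188), (177,585) and (15,470). The handle's end edge is at z1 (100,60)–(128,40) and z2 (460,20)–(490,38).

```bash
cat >> h.py <<'E'
def fitpress(P,W):
    P,W=np.array(P,float),np.array(W)[:,:2]; p0,w0=P.mean(0),W.mean(0); p,w=P-p0,W-w0
    y=np.arctan2((p[:,0]*w[:,1]-p[:,1]*w[:,0]).sum(),(p*w).sum()); Rm=np.array([[np.cos(y),-np.sin(y)],[np.sin(y),np.cos(y)]])
    t=w0-Rm@p0; return y,t,np.round(1e3*(W-(P@Rm.T+t)),1)
def ray2(d1,p1,d2,p2):
    A=[];b=[]
    for d,p in((d1,p1),(d2,p2)):
        M=np.array(d['camera_matrix'])@np.c_[d['R'],d['t']]
        for i in(0,1): r=p[i]*M[2]-M[i]; A.append(r[:3]); b.append(-r[3])
    return np.linalg.lstsq(np.array(A),np.array(b),rcond=None)[0]
E
python3 - <<'E'
from h import *
a,b=load('s0'),load('d0')
za=lambda p:((p[0]+.5)/5-.5+228,(p[1]+.5)/5-.5+130)
zb=lambda p:((p[0]+.5)/4-.5+236,(p[1]+.5)/4-.5+168)
P=[(-.22,.0625),(-.22,-.0625),(.17,-.0625),(.17,.0625)]
# test which sign of y
W=[cast(a,*za(p),.015) for p in[(45,212),(150,125),(620,427),(497,553)]]
V=[cast(b,*zb(p),.015) for p in[(430,128),(545,188),(177,585),(15,470)]]
for sg in(1,-1):
    Q=np.array(P)*[1,sg]
    for S in(W,V): y,t,r=fitpress(Q,S);print(sg,y,t,r.tolist())
Q=np.array(P)*[1,-1]; y,t,r=fitpress(np.r_[Q,Q],W+V); print('both',y,t)
C,S=np.cos(y),np.sin(y)
def topress(w): d=np.array(w[:2])-t; return np.round(1e3*np.r_[C*d[0]+S*d[1],-S*d[0]+C*d[1],w[2]],1)
for n,p,q in[('trigend far',(101,60),(460,20)),('trigend rob',(126,40),(488,38)),('rel far',(310,228),(281,195)),('rel rob',(347,200),(330,225)),('jaw top corner far back',(296,282),(240,285)),('insert corner far',(370,382),(170,325)),('insert corner rob',(440,308),(278,380))]:
    w=ray2(a,za(p),b,zb(q)); print(n,w,topress(w))
E
```

```text
1 1.4004658013637776 [0.50072907 0.03066801] [[111.1, -17.6], [-111.4, 23.3], [-119.9, 20.6], [120.2, -26.3]]
1 1.3291258624287778 [0.48854668 0.03007741] [[106.1, -22.0], [-103.7, 25.2], [-120.3, 24.8], [117.9, -28.0]]
-1 1.3942421799855722 [0.50088232 0.03064116] [[-10.9, 3.7], [12.9, 1.6], [2.1, -0.8], [-4.1, -4.5]]
-1 1.3367921747118332 [0.48836042 0.03012257] [[-16.8, 7.8], [16.4, -3.9], [2.6, -5.0], [-2.1, 1.1]]
both 1.3655179134777617 [0.49462346 0.03039196]
trigend far [ 0.46645961 -0.16847835  0.13471701] [-200.4  -13.   134.7]
trigend rob [ 0.44506609 -0.16317355  0.13382888] [-199.6    9.1  133.8]
rel far [0.50598594 0.00571908 0.12034178] [-21.8 -16.2 120.3]
rel rob [0.47278816 0.01168867 0.11640345] [-22.8  17.6 116.4]
jaw top corner far back [0.51656868 0.01341731 0.05745872] [-12.1 -24.9  57.5]
insert corner far [0.5434606  0.07092712 0.05181479] [ 49.6 -39.5  51.8]
insert corner rob [0.4708072  0.0789445  0.05022565] [42.7 33.2 50.2]
```

Corner B in the scene view and corner A in the side view are hidden behind the handle, so I'm refitting without them.

```bash
python3 - <<'E'
from h import *
a,b=load('s0'),load('d0')
za=lambda p:((p[0]+.5)/5-.5+228,(p[1]+.5)/5-.5+130)
zb=lambda p:((p[0]+.5)/4-.5+236,(p[1]+.5)/4-.5+168)
A,B,C_,D=(-.22,-.0625),(-.22,.0625),(.17,.0625),(.17,-.0625)
W=[cast(a,*za(p),.015) for p in[(45,212),(620,427),(497,553)]]
V=[cast(b,*zb(p),.015) for p in[(545,188),(177,585),(15,470)]]
for Q,S in(([A,C_,D],W),([B,C_,D],V),([A,C_,D,B,C_,D],W+V)): y,t,r=fitpress(Q,S);print(y,t,r.tolist())
C,S=np.cos(y),np.sin(y)
def topress(w): d=np.array(w[:2])-t; return np.round(1e3*np.r_[C*d[0]+S*d[1],-S*d[0]+C*d[1],w[2]],1)
for n,p,q in[('trigend far',(101,60),(460,20)),('trigend rob',(126,40),(488,38)),('rel far',(310,228),(281,195)),('rel rob',(347,200),(330,225)),('insert corner far',(370,382),(170,325)),('insert corner rob',(440,308),(278,380))]:
    w=ray2(a,za(p),b,zb(q)); print(n,w,topress(w))
tip=np.r_[t+np.array([[C,-S],[S,C]])@[-.187,0],.130]
s=arm.sense(); from scipy.spatial.transform import Rotation as Ro
Rt=Ro.from_quat(s['ee_rot']).as_matrix(); print('tip',tip); print(Rt)
print('wrist z yaw etc')
E
```

```text
1.3677271137890528 [0.49564554 0.03086305] [[0.4, 4.0], [2.6, -1.8], [-3.0, -2.2]]
1.376796927568418 [0.49570425 0.02799748] [[0.9, 2.6], [2.4, -1.8], [-3.4, -0.7]]
1.3730566547192675 [0.49568735 0.02933098] [[-0.8, 5.5], [3.5, -0.1], [-2.2, -1.2], [1.7, 0.8], [1.8, -3.3], [-3.9, -1.7]]
trigend far [ 0.46645961 -0.16847835  0.13471701] [-199.7  -10.2  134.7]
trigend rob [ 0.44506609 -0.16317355  0.13382888] [-198.7   11.8  133.8]
rel far [0.50598594 0.00571908 0.12034178] [-21.1 -14.7 120.3]
rel rob [0.47278816 0.01168867 0.11640345] [-21.8  19.  116.4]
insert corner far [0.5434606  0.07092712 0.05181479] [ 50.2 -38.7  51.8]
insert corner rob [0.4708072  0.0789445  0.05022565] [43.8 34.1 50.2]
tip [ 0.45895053 -0.15402497  0.13      ]
[[-9.59724883e-01 -2.91724350e-04  2.80941387e-01]
 [-2.80941341e-01  2.18224964e-03 -9.59722460e-01]
 [-3.33109831e-04 -9.99997576e-01 -2.17631672e-03]]
wrist z yaw etc
```

```bash
cat >> h.py <<'E'
from scipy.spatial.transform import Rotation as Ro
YAW,T=1.373,np.array([.4957,.0293])
RP=Ro.from_euler('z',YAW).as_matrix()
RG=np.c_[RP[:,1],[0,0,-1],-RP[:,0]]   # tool x=press y, y=down, z=-press x
def goal(px,py,z):
    "shift/turn row to bring the TCP to press (px,py), height z (m)"
    s=arm.sense(); R=Ro.from_quat(s['ee_rot']).as_matrix()
    w=np.r_[T+(RP[:2,:2]@[px,py]),z]
    print('row',np.round(100*R.T@(w-s['ee_pos']),2),np.round(Ro.from_matrix(R.T@RG).as_rotvec(),3))
def st():
    s=arm.sense(); p=RP.T@(s['ee_pos']-np.r_[T,0]); print(round(s['time_s'],2),'press pos mm',np.round(1e3*p,1),'F press',np.round(RP.T@s['wrist_force'],1),'op',round(s['opening'],4),'j',np.round(s['joint_pos'],2))
E
python3 -c "
from h import *
goal(-.187,.001,.19);st()"
```

```text
row [-39.61   6.3  -39.8 ] [0.002 0.483 0.   ]
0.1 press pos mm [-723.5  167.2  252. ] F press [-0.4  1.  -0.1] op 0.0856 j [-1.44  0.29  1.58  0.    1.28 -0.15]
```

Request:
move_arm --plan '[[[-4, 0.6, -4, 0, 0.05, 0], [-8.5, 1.2, -8.5, 0, 0.15, 0], [-13, 2, -13, 0, 0.25, 0], [-17.5, 2.6, -17.5, 0, 0.33, 0], [-22, 3, -22, 0, 0.42, 0], [-26.5, 4, -26.5, 0, 0.483, 0], [-31, 5, -31, 0, 0.483, 0], [-35.5, 6, -35.5, 0, 0.483, 0], [-39.6, 6.3, -39.8, 0, 0.483, 0], [-39.6, 6.3, -39.8, 0, 0.483, 0]]]' --grip 0 --squeeze 30

```text
time_s: 1.35
ee_pos: [0.4582, -0.1503, 0.1891]
ee_rot: [0.067, 0.705, -0.703, -0.069]
wrist_force: [0.2, -0.3, 0.2]
opening: -0.0001
```

```bash
python3 -c "
from h import *
goal(-.187,.001,.16);st()
w=snap('wrist','w1');print(proj(w,np.r_[T+RP[:2,:2]@[-.187,0],.13]))"
```

```text
row [-0.05  2.91  0.36] [0.003 0.005 0.002]
1.35 press pos mm [-183.5    1.4  189.1] F press [-0.2 -0.3  0.2] op -0.0001 j [-0.53 -0.08  2.1   0.    1.13  1.23]
[279.75185496 237.61999377]
```

View pics/w1.png

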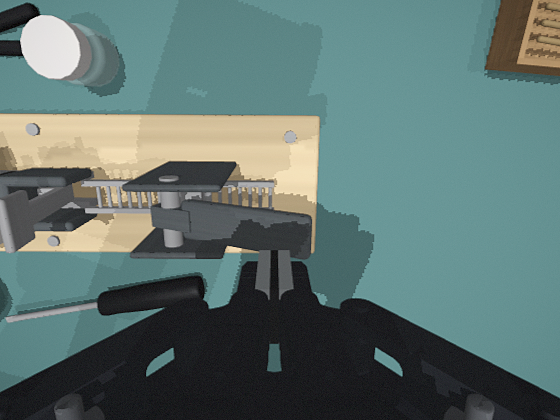

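The wrist view shows the handle's top face around u=280, v≈211–246, with its end at u≈312. The predicted tip is at (280,238), so I'll shift about 3 mm toward −y (press) and move down.

```bash
python3 -c "
from h import *
w=load('w1')
for p in[(280,211),(280,247),(313,228)]: print(np.round(1e3*(RP.T@(cast(w,*p,.13)-np.r_[T,0])),1))
goal(-.187,-.003,.155)"
```

```text
[-187.   -15.6  130. ]
[-187.2    5.7  130. ]
[-205.4   -5.8  130. ]
row [-0.43  3.43  0.26] [0.003 0.004 0.002]
```

Request:
move_arm --plan '[[[-0.4, 1.8, 0.3, 0, 0, 0], [-0.4, 3.4, 0.3, 0, 0, 0], [-0.4, 3.8, 0.3, 0, 0, 0], [-0.4, 4.2, 0.35, 0, 0, 0], [-0.4, 4.6, 0.4, 0, 0, 0], [-0.4, 4.6, 0.4, 0, 0, 0]]]'

```text
time_s: 2.15
ee_pos: [0.4615, -0.1563, 0.1435]
ee_rot: [0.068, 0.705, -0.703, -0.069]
wrist_force: [-1.0, 0.3, 1.4]
opening: -0.0003
```

```bash
python3 -c "
from h import *
st();goal(-.191,-.003,.108)"
```

```text
2.15 press pos mm [-188.7   -2.9  143.5] F press [0.1 1.  1.4] op -0.0003 j [-0.54 -0.01  2.12  0.    1.03  1.23]
row [-0.01  3.55  0.24] [0.002 0.003 0.001]
```

Request:
move_arm --plan '[[[0, 0.7, 0.05, 0, 0, 0], [0, 1.4, 0.1, 0, 0, 0], [0, 2.1, 0.15, 0, 0, 0], [0, 2.8, 0.2, 0, 0, 0], [0, 3.4, 0.25, 0, 0, 0], [0, 3.5, 0.25, 0, 0, 0]]]'

```text
time_s: 2.9
ee_pos: [0.4619, -0.1587, 0.1092]
ee_rot: [0.069, 0.705, -0.703, -0.069]
wrist_force: [-0.1, 0.5, 8.5]
opening: -0.0002
```

```bash
python3 -c "
from h import *
st();snap('scene','s2');snap('side','d2')
a=cv2.imread('pics/s2.png')[130:245,228:363];b=cv2.imread('pics/d2.png')[168:316,236:380]
cv2.imwrite('pics/z3.png',np.hstack([cv2.resize(a,(400,341),interpolation=cv2.INTER_CUBIC),cv2.resize(b,(331,341),interpolation=cv2.INTER_CUBIC)]))"
```

```text
2.9 press pos mm [-190.9   -3.8  109.2] F press [0.4 0.2 8.5] op -0.0002 j [-0.54  0.05  2.14  0.    0.96  1.22]
```

View pics/z3.png

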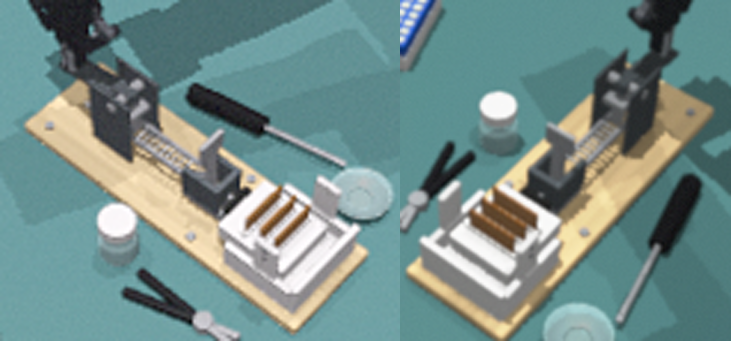

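The jaw has advanced and the pad is at the insert (8.5 N, insert sliding range). Now I'll let the trigger up and start the second stroke.

Request:
move_arm --plan '[[[0, -1.5, -0.1, 0, 0, 0], [0, -3.2, -0.2, 0, 0, 0], [0, -4.6, -0.25, 0, 0, 0], [0, -4.7, -0.25, 0, 0, 0], [0, -4.7, -0.25, 0, 0, 0], [0, -3.8, -0.2, 0, 0, 0], [0, -3.0, -0.15, 0, 0, 0], [0, -2.2, -0.1, 0, 0, 0], [0, -1.4, -0.05, 0, 0, 0], [0, -1, 0, 0, 0, 0]]]'

```text
time_s: 4.25
ee_pos: [0.4623, -0.1603, 0.12]
ee_rot: [0.069, 0.704, -0.704, -0.068]
wrist_force: [-3.2, -2.5, 8.9]
opening: -0.0002
```

Request:
move_arm --plan '[[[0, 0.5, 0, 0, 0, 0], [0, 0.5, 0, 0, 0, 0]]]'

```text
time_s: 4.5
ee_pos: [0.4623, -0.1604, 0.115]
ee_rot: [0.069, 0.704, -0.704, -0.069]
wrist_force: [-1.1, 0.6, 5.7]
opening: -0.0
```

Request:
move_arm --plan '[[[0, 0.4, 0.05, 0, 0, 0], [0, 0.4, 0.05, 0, 0, 0]]]'

```text
time_s: 4.75
ee_pos: [0.4623, -0.1604, 0.111]
ee_rot: [0.069, 0.705, -0.703, -0.069]
wrist_force: [-0.6, 3.6, 7.9]
opening: -0.0001
```

```bash
cat > m.py <<'E'
import sys; from h import *
n=sys.argv[1]; st(); snap('scene','s'+n);snap('side','d'+n)
a=cv2.imread(f'pics/s{n}.png')[130:245,228:363];b=cv2.imread(f'pics/d{n}.png')[168:316,236:380]
cv2.imwrite(f'pics/z{n}.png',np.hstack([cv2.resize(a,(400,341),interpolation=cv2.INTER_CUBIC),cv2.resize(b,(331,341),interpolation=cv2.INTER_CUBIC)]))
# amber plates: centroid at z .066 in both views, press x/y
for f in('s','d'):
    d=load(f+n); h=cv2.cvtColor(d['pixels'],cv2.COLOR_RGB2HSV)
    m=((h[...,0]>7)&(h[...,0]<20)&(h[...,1]>120)&(h[...,2]<190)).astype('u1')
    c=proj(d,np.r_[T+RP[:2,:2]@[.09,0],.066]).astype(int); k=np.zeros_like(m); k[c[1]-28:c[1]+28,c[0]-28:c[0]+28]=1; v,u=np.nonzero(m*k)
    print(f,len(u),np.round(1e3*(RP.T@(cast(d,u.mean(),v.mean(),.07)-np.r_[T,0])),1))
E
for i in s d; do cp pics/${i}0.npz pics/${i}X.npz; done; python3 m.py 4; sed 's/^n=.*/n="X"/;/imread/d;/imwrite/d' m.py|sed 's/^n="X".*/n="X"/'>m0.py; python3 m0.py; sed -i 's/"X"/"2"/' m0.py; python3 m0.py
```

```text
4.75 press pos mm [-192.6   -4.5  111. ] F press [3.4 1.3 7.9] op -0.0001 j [-0.54  0.05  2.13  0.    0.96  1.22]
s 92 [108.1   2.9  70. ]
d 276 [104.9   0.6  70. ]
s 82 [87.5  0.9 70. ]
d 316 [88.4 -0.2 70. ]
s 97 [91.6  1.7 70. ]
d 320 [90.1  0.4 70. ]
```

Request:
move_arm --plan '[[[0, -1.5, -0.15, 0, 0, 0], [0, -3.0, -0.3, 0, 0, 0], [0, -4.4, -0.4, 0, 0, 0], [0, -4.5, -0.4, 0, 0, 0], [0, -4.5, -0.4, 0, 0, 0], [0, -3.8, -0.35, 0, 0, 0], [0, -3.2, -0.3, 0, 0, 0], [0, -2.6, -0.25, 0, 0, 0], [0, -2.2, -0.2, 0, 0, 0], [0, -2.2, -0.2, 0, 0, 0]]]'

```text
time_s: 6.1
ee_pos: [0.4631, -0.1603, 0.1339]
ee_rot: [-0.069, -0.703, 0.704, 0.069]
wrist_force: [-2.5, -3.3, 6.7]
opening: -0.0002
```

Request:
move_arm --plan '[[[0, 0.3, 0, 0, 0, 0], [0, 0.4, 0, 0, 0, 0]]]'

```text
time_s: 6.35
ee_pos: [0.463, -0.1611, 0.1305]
ee_rot: [-0.068, -0.703, 0.705, 0.069]
wrist_force: [-3.5, -1.2, 5.8]
opening: -0.0001
```

Request:
move_arm --plan '[[[0, 0.2, 0, 0, 0, 0], [0, 0.3, 0, 0, 0, 0]]]'

```text
time_s: 6.6
ee_pos: [0.463, -0.1615, 0.1282]
ee_rot: [-0.068, -0.703, 0.705, 0.069]
wrist_force: [-3.1, -1.1, 10.5]
opening: -0.0002
```

Request:
move_arm --plan '[[[0, 0.1, 0, 0, 0, 0], [0, 0.1, 0, 0, 0, 0]]]'

```text
time_s: 6.85
ee_pos: [0.4629, -0.1616, 0.1281]
ee_rot: [-0.067, -0.703, 0.705, 0.07]
wrist_force: [-3.5, 1.5, 10.1]
opening: -0.0003
```

```bash
python3 m.py 5
```

```text
6.85 press pos mm [-193.6   -5.4  128.1] F press [ 0.8  3.8 10.1] op -0.0003 j [-0.54  0.02  2.12 -0.    1.    1.23]
s 71 [111.3   2.5  70. ]
d 265 [109.1   0.2  70. ]
```

Request:
move_arm --plan '[[[0, 0.15, 0, 0, 0, 0], [0, 0.15, 0, 0, 0, 0]]]'

```text
time_s: 7.2
ee_pos: [0.463, -0.1617, 0.1276]
ee_rot: [-0.067, -0.703, 0.704, 0.07]
wrist_force: [-4.1, 1.9, 11.3]
opening: -0.0001
```

Request:
move_arm --plan '[[[0, 0.15, 0, 0, 0, 0], [0, 0.15, 0, 0, 0, 0]]]'

```text
time_s: 7.45
ee_pos: [0.463, -0.1617, 0.1272]
ee_rot: [-0.066, -0.703, 0.704, 0.071]
wrist_force: [-4.2, 1.8, 10.4]
opening: 0.0002
```

Request:
move_arm --plan '[[[0, 0.2, 0, 0, 0, 0], [0, 0.3, 0, 0, 0, 0]]]'

```text
time_s: 7.7
ee_pos: [0.463, -0.1619, 0.1255]
ee_rot: [-0.066, -0.703, 0.704, 0.071]
wrist_force: [-4.2, 1.2, 12.5]
opening: 0.0001
```

```bash
python3 m.py 6; python3 -c "
from h import *
goal(-.193,-.003,.127)"
```

```text
7.7 press pos mm [-193.9   -5.5  125.5] F press [ 0.4  4.4 12.5] op 0.0001 j [-0.54  0.03  2.12 -0.01  1.    1.23]
s 72 [111.5   2.3  70. ]
d 266 [109.2   0.2  70. ]
row [ 0.25 -0.15 -0.09] [-0.002  0.004  0.008]
```

View pics/z6.png

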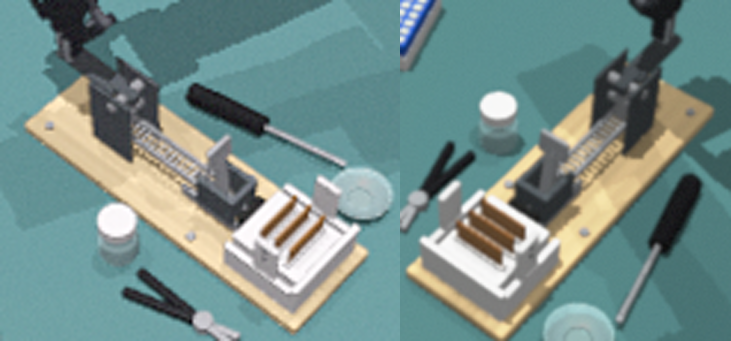

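The plates' x has not changed since the last picture (111.3→111.5), while the handle force climbed from 10 to 12.5 N. So the insert is home and being squeezed. Next is to hold it there.

Request:
move_arm --plan '[[[0, 0.15, 0, 0, 0, 0], [0, 0.15, 0, 0, 0, 0], [0, 0.15, 0, 0, 0, 0], [0, 0.15, 0, 0, 0, 0]]]'

```text
time_s: 8.3
ee_pos: [0.4631, -0.162, 0.1255]
ee_rot: [-0.065, -0.704, 0.704, 0.072]
wrist_force: [-3.9, 1.8, 12.6]
opening: 0.0004
```

Request:
move_arm --plan '[[[0, 0.17, 0, 0, 0, 0], [0, 0.17, 0, 0, 0, 0], [0, 0.17, 0, 0, 0, 0], [0, 0.17, 0, 0, 0, 0], [0, 0.17, 0, 0, 0, 0], [0, 0.17, 0, 0, 0, 0], [0, 0.17, 0, 0, 0, 0], [0, 0.17, 0, 0, 0, 0]]]'

```text
time_s: 9.3
ee_pos: [0.4631, -0.162, 0.1252]
ee_rot: [-0.065, -0.704, 0.704, 0.072]
wrist_force: [-4.6, 2.0, 13.3]
opening: -0.0001
```

```bash
python3 - <<'E'
from h import *
st()
a,b=load('s6'),load('d6')
# z6 -> full pixels
za=lambda u,v:((u+.5)/400*135-.5+228,(v+.5)/341*115-.5+130)
zb=lambda u,v:((u-400+.5)/331*144-.5+236,(v+.5)/341*148-.5+168)
for n,p,q in[('rel far',(207,149),(541,134)),('rel rob',(228,135),(560,132))]:
    print(n,np.round(1e3*(RP.T@(ray2(a,za(*p),b,zb(*q))-np.r_[T,0])),1))
    print(*(np.round(1e3*(RP.T@(cast(d,*r,.12)-np.r_[T,0])),1) for d,r in((a,za(*p)),(b,zb(*q)))))
E
```

```text
9.3 press pos mm [-194.    -5.6  125.2] F press [ 1.1  4.9 13.3] op -0.0001 j [-0.54  0.03  2.12 -0.01  1.    1.23]
rel far [ 11.1 -13.3 119.1]
[  6.5 -11.5 120. ] [ 16.  -12.6 120. ]
rel rob [ 15.2   7.8 134.8]
[ 10.8  15.8 120. ] [  2.    0.3 120. ]
```

Request:
move_arm --plan '[[[0, -1.5, -0.1, 0, 0, 0], [0, -3.2, -0.3, 0, 0, 0], [0, -6, -0.3, 0, 0, 0], [0, -8.5, -3, 0, 0, 0], [0, -8.5, -9, 0, 0, 0], [0, -8.5, -15, 0, 0, 0], [0, -8.5, -21, 0, 0, 0], [0, -8.5, -25.5, 0, 0, 0], [0, -8.5, -25.5, 0, 0, 0]]]'

```text
time_s: 10.42
ee_pos: [0.5127, 0.0907, 0.2095]
ee_rot: [-0.062, -0.704, 0.704, 0.071]
wrist_force: [-0.7, 0.0, 0.1]
opening: 0.0002
```

```bash
python3 m.py 7; python3 -c "
from h import *
goal(.053,0,.18)
w=snap('wrist','w2');
for x in(0,27): print(x,proj(w,np.r_[T+RP[:2,:2]@[x/1e3,0],.12]))"
```

```text
10.43 press pos mm [ 63.6  -4.6 209.5] F press [-0.1  0.6  0.1] op 0.0002 j [-0.02 -0.01  1.99  0.    1.17  1.74]
s 85 [109.1   4.   70. ]
d 291 [109.    0.7  70. ]
row [0.47 2.96 0.81] [-0.002  0.005  0.012]
0 [367.0299884  228.74425097]
27 [325.50548707 228.61252558]
```

View pics/w2.png

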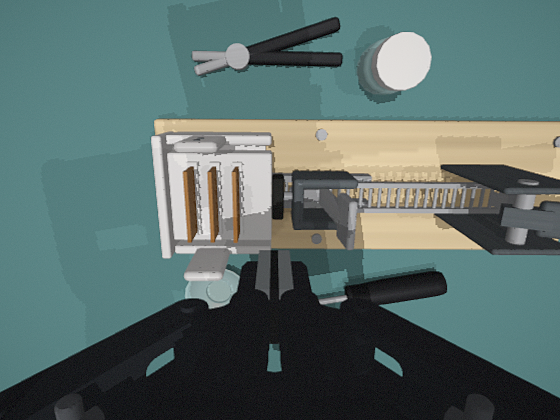

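```bash
python3 -c "
from h import *
w=load('w2')
R,t=w['R'],w['t'];print('cam',1e3*(RP.T@(-R.T@t-np.r_[T,0])))
for n,p,z in[('jaw front',(294,187),.072),('jaw back',(356,183),.072),('plate top front edge rob',(347,247),.12),('plate top rob back',(355,247),.12),('plate top far',(347,205),.12),('plate bot',(334,200),.094),('pad face',(273,195),.05),('insert top edge',(272,175),.052),('insert far',(171,175),.052),('plates',(242,240),.08),('plates f',(238,167),.08)]: print(n,np.round(1e3*(RP.T@(cast(w,*p,z)-np.r_[T,0])),1))
"
```

```text
cam [ 61.53124944 -78.25823227 329.38942201]
jaw front [ 45.  -16.1  72. ]
jaw back [ -2.5 -19.4  72. ]
plate top front edge rob [ 12.2  12.9 120. ]
plate top rob back [  6.9  12.9 120. ]
plate top far [ 14.1 -16.  120. ]
plate bot [ 17.7 -12.   94. ]
pad face [61.1 -3.8 50. ]
insert top edge [ 62.  -21.3  52. ]
insert far [144.7 -21.   52. ]
plates [85.2 24.6 80. ]
plates f [ 86.8 -32.9  80. ]
```

Request:
move_arm --plan '[[[0.2, 3, 1.8, 0, 0, 0.012], [0.3, 6, 1.8, 0, 0, 0.012], [0.3, 8.7, 1.8, 0, 0, 0.012], [0.3, 8.7, 1.8, 0, 0, 0.012], [0.3, 8.7, 2.4, 0, 0, 0.012], [0.3, 8.7, 3.0, 0, 0, 0.012]]]'

```text
time_s: 11.32
ee_pos: [0.504, 0.058, 0.1243]
ee_rot: [-0.07, -0.703, 0.704, 0.067]
wrist_force: [0.5, 0.4, 0.2]
opening: -0.0002
```

```bash
python3 -c "
from h import *
st()"
```

```text
11.32 press pos mm [ 29.7  -2.5 124.3] F press [ 0.5 -0.4  0.2] op -0.0002 j [-0.08  0.07  2.09 -0.    0.99  1.68]
```

Request:
move_arm --plan '[[[0, 0, 0.5, 0, 0, 0], [0, 0, 1.0, 0, 0, 0], [0, 0, 1.5, 0, 0, 0], [0, 0, 2.0, 0, 0, 0], [0, 0, 2.5, 0, 0, 0], [0, 0, 3.0, 0, 0, 0], [0, 0, 3.5, 0, 0, 0], [0, 0, 4.0, 0, 0, 0]]]'

```text
time_s: 12.32
ee_pos: [0.4961, 0.0186, 0.1242]
ee_rot: [-0.07, -0.703, 0.704, 0.068]
wrist_force: [0.5, 2.5, -0.8]
opening: -0.0001
```

```bash
python3 m.py 8
```

```text
12.32 press pos mm [-10.4  -2.5 124.2] F press [ 2.6 -0.  -0.8] op -0.0001 j [-0.17  0.04  2.11 -0.    0.99  1.6 ]
s 71 [111.3   2.5  70. ]
d 273 [109.1   0.5  70. ]
```

Request:
move_arm --plan '[[[0, 0, 0.4, 0, 0, 0], [0, 0, 0.8, 0, 0, 0], [0, 0, 1.2, 0, 0, 0], [0, 0, 1.6, 0, 0, 0], [0, 0, 2.0, 0, 0, 0], [0, 0, 2.4, 0, 0, 0]]]'

```text
time_s: 13.18
ee_pos: [0.4913, -0.0056, 0.1243]
ee_rot: [-0.07, -0.703, 0.705, 0.068]
wrist_force: [-0.1, 2.8, -1.1]
opening: -0.0003
```

Request:
move_arm --plan '[[[0, 0, 0.3, 0, 0, 0], [0, 0, 0.6, 0, 0, 0], [0, 0, 0.9, 0, 0, 0]]]'

```text
time_s: 13.55
ee_pos: [0.4894, -0.0143, 0.1242]
ee_rot: [-0.07, -0.703, 0.704, 0.068]
wrist_force: [0.9, 5.6, -2.4]
opening: 0.0005
```

Request:
move_arm --plan '[[[0, 0, 0.3, 0, 0, 0], [0, 0, 0.6, 0, 0, 0], [0, 0, 0.9, 0, 0, 0]]]'

```text
time_s: 13.92
ee_pos: [0.488, -0.0194, 0.1231]
ee_rot: [0.072, 0.707, -0.7, -0.069]
wrist_force: [7.4, 19.3, -8.0]
opening: -0.0003
```

Request:
move_arm --plan '[[[0, 0, -0.3, 0, 0, 0], [0, 0, -1.5, 0, 0, 0], [0, 0, -3.5, 0, 0, 0], [0, -1, -5, 0, 0, 0], [0, -5, -7, 0, 0, 0], [0, -9, -11, 0, 0, 0], [0, -9, -11, 0, 0, 0]]]'

```text
time_s: 14.8
ee_pos: [0.5121, 0.0892, 0.2193]
ee_rot: [0.074, 0.707, -0.701, -0.064]
wrist_force: [0.3, 0.1, -1.0]
opening: 0.0003
```

```bash
python3 m.py 9; python3 -c "
from h import *
w=snap('wrist','w3')"
```

```text
14.8 press pos mm [ 61.9  -4.3 219.3] F press [ 0.2 -0.2 -1. ] op 0.0003 j [-0.03 -0.03  2.    0.01  1.17  1.74]
s 83 [109.3   4.5  70. ]
d 286 [109.1   0.2  70. ]
```

View pics/w3.png

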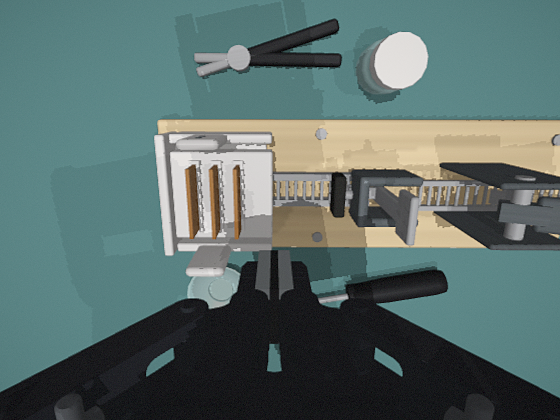

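```bash
python3 -c "
from h import *
w=load('w3')
for n,p,z in[('jaw front',(352,185),.072),('jaw back',(421,182),.072),('cheek far bottom front',(440,168),.1),('pad face',(333,195),.05),('insert edge',(272,175),.052)]: print(n,np.round(1e3*(RP.T@(cast(w,*p,z)-np.r_[T,0])),1))
"
```

```text
jaw front [ -0.5 -15.6  72. ]
jaw back [-54. -18.  72.]
cheek far bottom front [-53.9 -33.7 100. ]
pad face [10.3 -2.  50. ]
insert edge [ 62.4 -19.7  52. ]
```

The pad-to-insert gap measures 52 mm, which is the travel expected with the jaw at its rear stop. The insert is still home, so I'm handing in.

```bash
python3 -c "
from h import *
arm.job_done();st()"
```

```text
the job is handed in; nothing more can be done
the job is handed in; nothing more can be done
```

The insert is pushed home, it got its firm squeeze, and the jaw is back at its rear stop. The job was handed in at about 15 s of the 54 s allowed; no verdict came back.

- **Squeeze:** It took three trigger strokes to seat the insert. I then held 12.5–13.3 N on the handle for about 1.6 s. By your figures that is a squeeze of about 15–16 N; I did not measure it at the pad.
- **Insert home:** As I pressed harder the insert stopped moving and the force climbed. Its position was the same before and after releasing the jaw, except that one view read 2 mm less whenever the arm was held clear of the press. The other view did not move.
- **Jaw back:** I pushed the release lever back and slid the jaw until it stopped dead, at about 20 N. The last picture shows a 52 mm gap between pad and insert, which is the travel you gave for the jaw fully back.
- **Disagreements:**
  - The cameras disagreed by about 6 mm on where the middle of the trigger handle was, so I pressed between the two.
  - There was a steady 4–5 N sideways force on the fingers during the squeeze.
- **Other things:** Nothing else looked moved in the pictures, but I did not measure those items.

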